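Fill a shop counter's stock bay

ROBOT

A 6-joint arm with a two-finger parallel gripper is mounted at the origin on the work surface. World frame = base frame: x ahead of the robot, y to its left, z up, the work surface at z = 0. Lengths are in m, angles in rad, forces in N, time in s.
With the tool pointing down it reaches from about 0.2 to 0.875 m from the base axis. Payload 3.4 kg.
Tool frame: the origin (TCP) lies midway between the tips of the shut fingers; the grasp point (between the pads) lies manip.pinch_z behind it (manip.pinch_z is the distance from the TCP to the grasp point, in m); z points along the fingers, x is the direction in which the jaws open and shut, and the axes are right-handed (so a half turn about z gives the same grasp; the last joint's range is limited). The gripper opens to 94 mm and grips with 3 to 60 N. Pads are 16 mm wide; open, the fingers measure 119 mm over their backs; the gripper's body (75 mm by 177 mm) begins 78 mm behind the grasp point.
Start: joints at [-1.433, 0.276, 1.505, -0, 1.361, -0.121], TCP at [0.147, -0.556, 0.205] pointing down, gripper open.
Joint ranges: [-2.89, 2.89], [-0.75, 2.08], [0.22, 2.7], [-1.18, 4.32], [0.11, 2.71], [-2.7, 2.7]. Speed limits (rad/s): [2.57, 2.57, 3.14, 3.14, 3.14, 3.14].

INTERFACE

Orientations are given as a unit quaternion [w, x, y, z].
In Python, from rig import state, imaging, workorder, manip gives the robot as it stands.
- The arm moves only by the shell command python3 -m inch 'ROWS' [FORCE]. ROWS is JSON, a list of rows, each a list of 3 entries, a list of its own where there are three numbers: the turn, a rotation vector about the tool's x, y, z in rad, then the shift along the tool's x, y, z in m, then the opening, from -1 (shut) to 1 (fully open). In form: [[[ax, ay, az], [x, y, z], jaw], ...]. A call has 1 to 12 rows; each row shifts and turns the commanded pose from where the row before left it, along the tool's axes as they then stand; what a row does not reach is not made up. A row lasts 1/12 s, in which the tool goes at most 41.7 mm and 7.16 degrees, less where a joint would pass 70% of its speed; a pose out of reach is approached as far as the arm can. A call is refused whole if a number of a shift passes 0.0417 or a number of a turn 0.125, either way. A call with a gripper value outside its range is refused whole. The fingers move at their own pace and stop on an object; FORCE is the grip in N (left out, the last holds). Time passes only in rows, so rows that do not move let the fingers close. It gives the time, the measured TCP pose, the force and the opening at its end, in the units of the state.
- state(): the state, without advancing time (a new reading comes with each control period).
- imaging.snapshot(name): name is "scene" or "top" or "wrist"; returns the picture (384x512x3 uint8, red, green, blue); there is no depth.
- imaging.get_calibration(name): a dict with "fx", "fy", "cx", "cy" (pixels), "R" (3x3) and "t" (3): a world point X has camera coordinates R X + t. Camera axes: x right, y down, z forward; pixel columns grow to the right and rows downward; lengths in m; the calibration is good to about 2 mm. A picture is of the moment at which its call begins: read the wrist's pose just before it. get_calibration takes no time and is no camera call; for the wrist camera it gives the pose at the moment of the call.
- workorder.finish_job(): hands the job in, once; it reports no verdict.
The state is a dict: "time_s": time; "qpos": joint angles; "joint_vel": joint speeds; "effort": joint torques, N m; "ee_pos": TCP position; "tool_rot": TCP orientation; "wrist_force": force on the tool from outside, world axes, zero at the start; "wrist_torque": the same for the moment, N m; "gripper_width": finger opening in m.
Only numpy, scipy, OpenCV 4.12 (cv2) and the standard library are available. Lean on these libraries where they do the work, as an engineer would, in place of code of your own. Each camera call takes 0.05 s, during which the arm holds its last target. There are 200 camera calls.

TASK

Load the stock bay on the counter: slide the clear tub, the large wire spool and the brass bangle in through its open mouth so that they stand one behind the other, tub at the back, spool in the middle, bangle at the front, all flat on the counter and with nothing sticking out past the mouth. Keep them down on the counter all the way, without lifting or tipping any of them, and leave the carton, the small reel and the jar where they are.

Things in the scene. Friction and masses are not known exactly. Their poses are not given: they have to be found in the camera images.
- bay: Open-fronted stock bay fixed to the counter: a U of three white rails 30 mm high, 8 mm thick; no floor or sill. Inside 114 mm wide, 290 mm deep. Origin: middle of the open mouth at counter height; y points into the bay along its centre line (back rail face at y = 290 mm), x across it (side rail faces at x = -57 and 57 mm), z up. The mouth faces roughly to the robot's right.
- tub: Closed clear plastic tub holding thin brass rings, an upright cylinder 90 mm in diameter and 68 mm high with a flat white lid of the same diameter. Origin: centre of its underside, z up.
- spool: Large wire spool standing on end: black flanges 90 mm in diameter and 9 mm thick at bottom and top, brass wire 76 mm in diameter between, 50 mm high. Origin: centre of its underside, z up.
- bangle: Brass bangle (ring) lying flat, 90 mm outer and 72 mm inner diameter, 14 mm high. Origin: centre of its underside, z up.
- carton: Bystander: small closed cardboard carton with a strip of paper tape, 75 (x) x 55 (y) x 40 (z) mm. Origin: centre of its underside.
- reel: Bystander: small black reel of copper wire standing on end, 56 mm in diameter, 40 mm high. Origin: centre of its underside.
- jar: Bystander: closed glass jar with a black cap, 56 mm in diameter, 80 mm high. Origin: centre of its underside.

How it is judged:
At the end, for the whole second after the job is handed in: In the bay's frame the tub's centre is 205 to 250 mm, the spool's 120 to 170 mm and the bangle's 41 to 85 mm in from the mouth (the bangle sticks out by less than 4 mm), each within 20 mm of the centre line, upright or flat within 0.1 rad, its underside less than 8 mm above the counter, and at rest (y of tub in the frame of bay between 0.205 and 0.25 m and x of tub in the frame of bay between -0.02 and 0.02 m and angle between each of tub, spool, bangle's own z axis and vertical below 0.1 rad and height (world z) of each of tub, spool, bangle below 0.008 m and linear speed of each of tub, spool, bangle below 0.02 m/s and y of spool in the frame of bay between 0.12 and 0.17 m and x of spool in the frame of bay between -0.02 and 0.02 m and y of bangle in the frame of bay between 0.041 and 0.085 m and x of bangle in the frame of bay between -0.02 and 0.02 m); the robot touches nothing.
It fails at once if the carton, the small reel or the jar is shifted by more than 20 mm (distance of any of carton, reel, jar from where it was at the start of the episode above 0.02 m).
It fails at once if the tub, spool or bangle is lifted more than 25 mm off the counter (height (world z) of any of tub, spool, bangle above 0.025 m).
It fails at once if the tub, spool or bangle is tipped by more than 0.4 rad (angle between any of tub, spool, bangle's own z axis and vertical above 0.4 rad).
It also fails if it takes over 72 s, if anything falls off the work surface, if the arm or the gripper's body presses on something with over 40 N, if the wrist force passes 120 N, or if a joint passes its speed limit or range.

## Working session

There is one attempt and no reset: what is moved stays moved. The work goes in short steps, Python scripts to look and compute and a shell command to move; the robot and the scene stay as the last step left them, time stands still between calls to the robot, and variables do not carry over. Pictures are saved under pics/ and viewed, about 8 in all and at most 12, crops included, and the job is handed in when it is done.

```bash
mkdir -p pics; ls; python3 - <<'E'
from rig import state, imaging, manip
import cv2
s=state();print(s['time_s'],s['ee_pos'],s['tool_rot'],s['gripper_width'],manip.pinch_z)
for n in("top","scene"):
    cv2.imwrite(f"pics/{n}0.png",imaging.snapshot(n)[:,:,::-1])
    c=imaging.get_calibration(n);print(n,{k:(v if not hasattr(v,'tolist') else v.tolist()) for k,v in c.items()})
E
```

```text
pics
0.0 [ 0.14706939 -0.55529375  0.20462141] [-6.27569931e-04  7.92438742e-01 -6.09950834e-01 -6.53204079e-04] 0.09408949360900501 0.0188
top {'fx': 486.3575888971377, 'fy': 486.3575888971377, 'cx': 252.59963773394222, 'cy': 188.68311472068334, 'R': [[0.006849581768333955, -0.999959797516326, -0.005786759084957755], [-0.9915218376593136, -0.006040633289493212, -0.12979967717278812], [0.12975950321381885, 0.006626771504307416, -0.9915233518304714]], 't': [-0.07798309438230573, 0.5444157567803231, 1.2558916129371729]}
scene {'fx': 449.40700038443464, 'fy': 449.40700038443464, 'cx': 256.5752648339643, 'cy': 194.02186138849635, 'R': [[-0.5844476339037429, 0.8113709690395241, 0.009905242257506006], [0.6901188702444264, 0.5034538401765094, -0.5198751539976517], [-0.42679843973106657, -0.29700400908302416, -0.8541848221735959]], 't': [0.39332977222041127, -0.3337547682739768, 1.2892384392170764]}
```

View pics/top0.png

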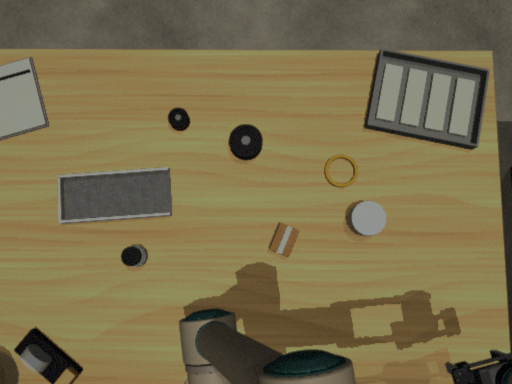

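View pics/scene0.png

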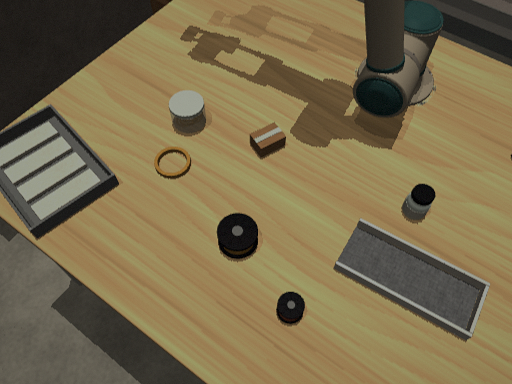

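The top view shows the tub (367,218), bangle (341,171), spool (246,142) and the bay with its mouth at column 171, rows 169–215. The carton is at (284,240), the reel at (179,119) and the jar at (134,256). I'll measure these next.

```bash
cat > h.py <<'E'
import numpy as np, cv2
from rig import state, imaging
def ray(name,px,z):
    c=imaging.get_calibration(name);R=np.array(c['R']);t=np.array(c['t'])
    d=R.T@np.array([(px[0]-c['cx'])/c['fx'],(px[1]-c['cy'])/c['fy'],1]);o=-R.T@t
    return (o+d*(z-o[2])/d[2])[:2]
def shape(img,mask,roi):  # biggest blob in roi (x0,y0,x1,y1)
    m=np.zeros_like(mask);x0,y0,x1,y1=roi;m[y0:y1,x0:x1]=mask[y0:y1,x0:x1]
    cs,_=cv2.findContours(m,cv2.RETR_EXTERNAL,cv2.CHAIN_APPROX_NONE)
    return max(cs,key=cv2.contourArea)
def masks(img):
    hsv=cv2.cvtColor(img,cv2.COLOR_RGB2HSV)
    H,S,V=[hsv[...,i].astype(int) for i in range(3)]
    return dict(white=((S<50)&(V>110)).astype(np.uint8),black=(V<60).astype(np.uint8),
      brass=((S>165)&(H>10)&(H<30)&(V>60)).astype(np.uint8),gray=((S<60)&(V>50)).astype(np.uint8))
E
python3 - <<'E'
from h import *
img=cv2.imread('pics/top0.png')[:,:,::-1].copy();M=masks(img)
def disc(n,m,roi,z):
    c=shape(img,M[m],roi);p,r=cv2.minEnclosingCircle(c)
    a=ray('top',p,z);print(n,np.round(p,1),round(r,1),'world',a.round(4),'diam',(2*r*np.linalg.norm(ray('top',(p[0]+1,p[1]),z)-a)).round(4))
disc('tub','white',(335,190,400,250),.068);disc('spool','black',(220,115,275,170),.05)
disc('bangle','brass',(315,145,368,195),.014);disc('reel','black',(160,100,200,140),.04);disc('jar','black',(115,240,150,272),.08)
c=shape(img,M['gray'],(50,155,185,235));r=cv2.minAreaRect(c);b=cv2.boxPoints(r)
print(r)
for p in b: print('bay top corner',p.round(1),ray('top',p,.03).round(4))
for p in((285,223),(299,229),(287,257),(270,249)):print('carton',ray('top',p,.04).round(3))
E
```

```text
tub [368.5 217.5] 17.7 world [ 0.4679 -0.3723] diam 0.0908
spool [245.2 141.9] 17.5 world [ 0.6682 -0.0541] diam 0.093
bangle [340.7 170.4] 16.3 world [ 0.5992 -0.3128] diam 0.0884
reel [178.1 119.2] 11.4 world [0.732  0.1277] diam 0.0618
jar [131.1 255.8] 10.1 world [0.3666 0.2302] diam 0.051
((113.4893569946289, 194.85446166992188), (48.674747467041016, 114.0609130859375), 85.8150863647461)
bay top corner [ 54.8 174.7] [0.5801 0.4563]
bay top corner [168.6 166.4] [0.6045 0.1515]
bay top corner [172.1 215. ] [0.4741 0.1383]
bay top corner [ 58.4 223.3] [0.4501 0.4391]
carton [ 0.454 -0.16 ]
carton [ 0.439 -0.197]
carton [ 0.366 -0.165]
carton [ 0.386 -0.121]
```

```bash
python3 - <<'E'
from h import *
img=cv2.imread('pics/top0.png')[:,:,::-1].copy();M=masks(img)
c=shape(img,M['gray'],(50,155,185,235))[:,0,:]
def L(sel,z,ax):
    P=np.array([ray('top',p,z) for p in c[sel].astype(float)])
    vx,vy,x,y=cv2.fitLine(P.astype(np.float32),cv2.DIST_HUBER,0,.001,.001).ravel()
    print(len(P),'angle',np.degrees(np.arctan2(vy,vx)).round(2),'pt',x,y)
    return np.array([vx,vy]),np.array([x,y])
x,y=c.T
for y0 in (0,):
    d1,p1=L((x>66)&(x<162)&(y<185),.03,1)
    d2,p2=L((x>66)&(x<162)&(y>205),.03,1)
    d3,p3=L((x<64)&(y>180)&(y<218),.03,0)
    L((x>165)&(y>175)&(y<208),0.,0)
a=(d1*np.sign(d1[1])+d2*np.sign(d2[1]));a/=np.linalg.norm(a)
n=np.array([a[1],-a[0]])  # bay x
print('dir',a,np.degrees(np.arctan2(a[1],a[0])),'width',(p1-p2)@n)
mid=p3+a*0; mid=mid+n*(((p1+p2)/2-mid)@n)
print('mouth', mid-a*.298)
cv2.imwrite('pics/bay.png',cv2.resize(img[155:235,45:185],None,fx=5,fy=5,interpolation=cv2.INTER_NEAREST)[:,:,::-1])
E
```

```text
95 angle -85.52 pt 0.5914541 0.2969423
95 angle -85.43 pt 0.46308395 0.29210794
37 angle 3.37 pt 0.5110568 0.44367263
32 angle 4.79 pt 0.54045683 0.15195437
dir [-0.07887414  0.9968846 ] 94.52385 width 0.12835151
mouth [0.53894544 0.14694789]
```

View pics/bay.png

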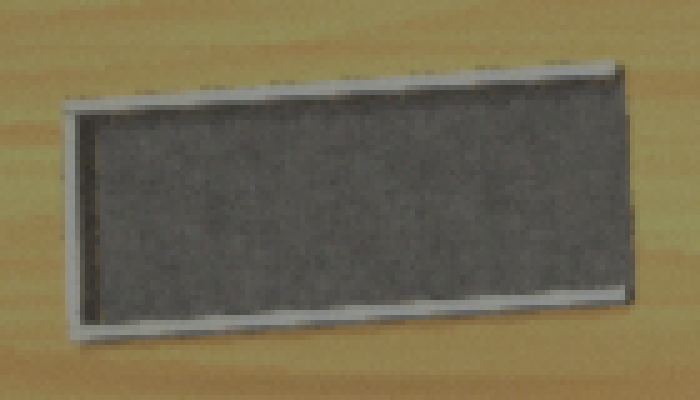

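```bash
cat >> h.py <<'E'
m0=np.array([.540,.149]);a=np.array([-.0785,.9969]);n=np.array([.9969,.0785])
def bay(p): d=np.asarray(p)[:2]-m0; return np.array([d@n,d@a]).round(4)
def where():
    from scipy.spatial.transform import Rotation as Ro
    s=state();R=Ro.from_quat(s['tool_rot'],scalar_first=True).as_matrix()
    print('t',round(s['time_s'],2),'tool bay',bay(s['ee_pos']),'z',s['ee_pos'][2].round(4),'-y axis yaw vs bay deg',np.degrees(np.arctan2(-R[1,1],-R[0,1])-np.arctan2(a[1],a[0])).round(1),'w',round(s['gripper_width'],4),'F',np.round(s['wrist_force'],1))
E
python3 -m inch '[[[0,0,-0.125],[0,0,0.014],0.277],[[0,0,-0.125],[0,0,0.014],0.277],[[0,0,-0.125],[0,0,0.014],0.277],[[0,0,-0.125],[0,0,0.014],0.277],[[0,0,-0.125],[0,0,0.014],0.277],[[0,0,-0.125],[0,0,0.014],0.277],[[0,0,-0.125],[0,0,0.014],0.277],[[0,0,-0.125],[0,0,0.014],0.277],[[0,0,-0.125],[0,0,0.014],0.277],[[0,0,-0.125],[0,0,0.014],0.277],[[0,0,-0.125],[0,0,0.014],0.277],[[0,0,-0.016],[0,0,0.01],0.277]]' 30
python3 -c "from h import *;where()"
```

```text
time_s: 1.1
ee_pos: [0.147, -0.555, 0.0399]
tool_rot: [-0.001, 0.999, 0.041, -0.0]
wrist_force: [0.0, 0.0, -0.7]
gripper_width: 0.06
t 1.1 tool bay [-0.4471 -0.6709] z 0.0399 -y axis yaw vs bay deg 0.2 w 0.06 F [ 0.   0.  -0.7]
```

```bash
python3 -m inch '[[[0,0,0],[0.0334,-0.0075,0],0.277],[[0,0,0],[0.0334,-0.0075,0],0.277],[[0,0,0],[0.0334,-0.0075,0],0.277],[[0,0,0],[0.0334,-0.0075,0],0.277],[[0,0,0],[0.0334,-0.0075,0],0.277],[[0,0,0],[0.0334,-0.0075,0],0.277],[[0,0,0],[0.0334,-0.0075,0],0.277],[[0,0,0],[0.0334,-0.0075,0],0.277],[[0,0,0],[0.0334,-0.0075,0],0.277],[[0,0,0],[0.0334,-0.0075,0],0.277],[[0,0,0],[0,0,0.014],0.277],[[0,0,0],[0,0,0.013],0.277]]'
python3 - <<'E'
from h import *;where()
cv2.imwrite('pics/t1.png',cv2.resize(imaging.snapshot('scene')[60:300,100:420],None,fx=2,fy=2)[:,:,::-1])
E
```

```text
time_s: 2.1
ee_pos: [0.4771, -0.4543, 0.0146]
tool_rot: [0.001, 0.999, 0.04, 0.001]
wrist_force: [-0.8, 0.2, 0.2]
gripper_width: 0.0604
t 2.1 tool bay [-0.1101 -0.5965] z 0.0146 -y axis yaw vs bay deg 0.1 w 0.0604 F [-0.8  0.2  0.2]
```

View pics/t1.png

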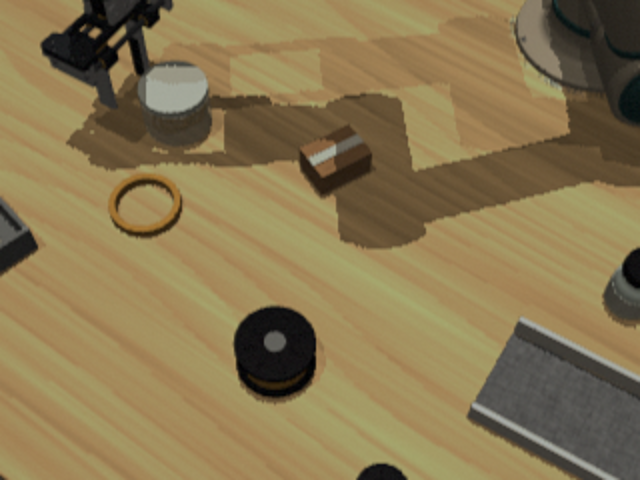

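The crop shows the fingers straddling the line behind the tub (173,90), and the way to the bay is clear. I'll push the tub now.

```bash
python3 -m inch '[[[0,0,0],[-0.003,-0.013,0],0.277],[[0,0,0],[0,-0.013,0],0.277],[[0,0,0],[0,-0.012,0],0.277],[[0,0,0],[0,-0.008,0],0.277],[[0,0,0],[0.005,-0.012,0],0.277],[[0,0,0],[0.006,-0.012,0],0.277],[[0,0,0],[0.006,-0.012,0],0.277],[[0,0,0],[0.006,-0.012,0],0.277],[[0,0,0],[0.006,-0.012,0],0.277],[[0,0,0],[0.006,-0.012,0],0.277],[[0,0,0],[0.006,-0.012,0],0.277],[[0,0,0],[0.006,-0.012,0],0.277]]'
cat >> h.py <<'E'
def look(which,name=None):
    img=imaging.snapshot('top');M=masks(img)
    for nm,m,roi,z in which:
        c=shape(img,M[m],roi);p,r=cv2.minEnclosingCircle(c);w=ray('top',p,z)
        print(nm,'px',np.round(p,1),'diam',(2*r*np.linalg.norm(ray('top',(p[0]+1,p[1]),z)-w)).round(4),'bay',bay(w))
    if name: cv2.imwrite('pics/'+name,img[:,:,::-1])
E
python3 - <<'E'
from h import *;where();look([('tub','white',(310,180,400,240),.068)],'a1.png')
E
```

```text
time_s: 3.15
ee_pos: [0.5076, -0.309, 0.0149]
tool_rot: [0.001, 0.999, 0.04, 0.0]
wrist_force: [-1.2, -3.7, 3.4]
gripper_width: 0.0598
t 3.15 tool bay [-0.0683 -0.454 ] z 0.0149 -y axis yaw vs bay deg 0.1 w 0.0598 F [-1.2 -3.7  3.4]
tub px [318.5 201. ] diam 0.0708 bay [-0.0612 -0.3901]
```

```bash
python3 -m inch '[[[0,0,0],[0.006,-0.012,0],0.277],[[0,0,0],[0.006,-0.012,0],0.277],[[0,0,0],[0.006,-0.012,0],0.277],[[0,0,0],[0.006,-0.012,0],0.277],[[0,0,0],[0.006,-0.012,0],0.277],[[0,0,0],[0.006,-0.012,0],0.277],[[0,0,0],[0.006,-0.012,0],0.277],[[0,0,0],[0.006,-0.012,0],0.277],[[0,0,0],[0.006,-0.012,0],0.277],[[0,0,0],[0.006,-0.012,0],0.277],[[0,0,0],[0.006,-0.012,0],0.277],[[0,0,0],[0.003,-0.012,0],0.277]]'
python3 - <<'E'
from h import *;where();look([('tub','white',(230,160,330,240),.068)])
img=imaging.snapshot('scene');cv2.imwrite('pics/a2.png',img[60:300,140:512][:,:,::-1].repeat(2,0).repeat(2,1))
E
```

```text
time_s: 4.2
ee_pos: [0.5653, -0.1595, 0.0145]
tool_rot: [0.0, 0.999, 0.039, 0.0]
wrist_force: [-0.9, -3.5, 2.9]
gripper_width: 0.0598
t 4.2 tool bay [ 0.001  -0.3095] z 0.0145 -y axis yaw vs bay deg 0.0 w 0.0598 F [-0.9 -3.5  2.9]
tub px [267.2 184.8] diam 0.0664 bay [-0.0095 -0.2615]
```

View pics/a2.png

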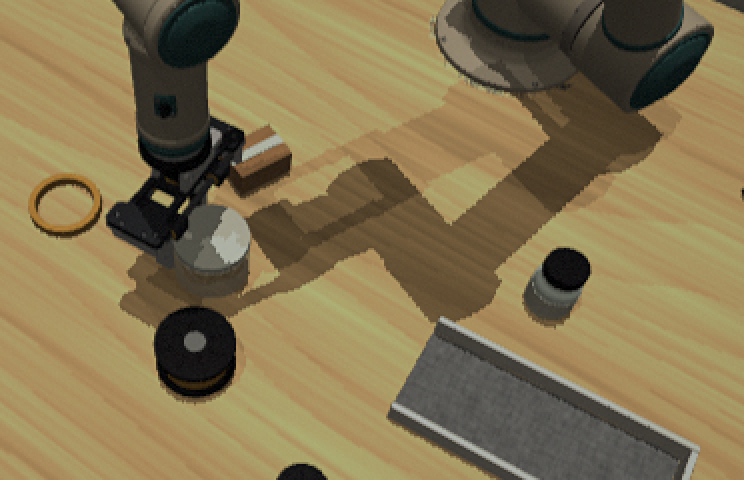

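The tub is in the fork and on the centre line, with both the carton and the spool clear. I'll go straight in.

```bash
python3 -m inch '[[[0,0,0],[0,-0.014,0],0.277],[[0,0,0],[0,-0.018,0],0.277],[[0,0,0],[0,-0.018,0],0.277],[[0,0,0],[0,-0.018,0],0.277],[[0,0,0],[0,-0.018,0],0.277],[[0,0,0],[0,-0.018,0],0.277],[[0,0,0],[0,-0.018,0],0.277],[[0,0,0],[0,-0.018,0],0.277],[[0,0,0],[0,-0.015,0],0.277],[[0,0,0],[0,-0.012,0],0.277],[[0,0,0],[0,-0.008,0],0.277],[[0,0,0],[0,-0.004,0],0.277]]'
python3 - <<'E'
from h import *;where();look([('tub','white',(172,160,250,240),.068)],'a3.png')
E
```

```text
time_s: 5.3
ee_pos: [0.5494, 0.0188, 0.0142]
tool_rot: [-0.0, 0.999, 0.04, -0.0]
wrist_force: [-0.2, -2.1, -1.1]
gripper_width: 0.0596
t 5.3 tool bay [-0.0008 -0.1306] z 0.0142 -y axis yaw vs bay deg 0.1 w 0.0596 F [-0.2 -2.1 -1.1]
tub px [201.4 192.9] diam 0.076 bay [-0.0184 -0.0901]
```

View pics/a3.png

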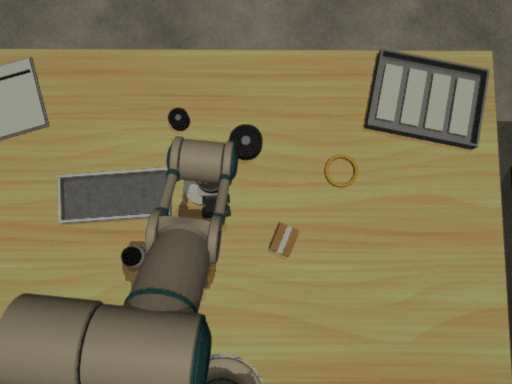

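```bash
python3 -m inch '[[[0,0,0],[0,-0.012,0],0.277],[[0,0,0],[0,-0.016,0],0.277],[[0,0,0],[0,-0.018,0],0.277],[[0,0,0],[0,-0.018,0],0.277],[[0,0,0],[0,-0.018,0],0.277],[[0,0,0],[0,-0.018,0],0.277],[[0,0,0],[0,-0.018,0],0.277],[[0,0,0],[0,-0.018,0],0.277],[[0,0,0],[0,-0.018,0],0.277],[[0,0,0],[0,-0.018,0],0.277],[[0,0,0],[0,-0.016,0],0.277],[[0,0,0],[0,-0.015,0],0.277]]'
python3 - <<'E'
from h import *;where()
img=imaging.snapshot('scene');c=shape(img,masks(img)['white'],(330,200,490,320));p,r=cv2.minEnclosingCircle(c);print(p,r,bay(ray('scene',p,.068)))
E
```

```text
time_s: 6.35
ee_pos: [0.5337, 0.2208, 0.0143]
tool_rot: [0.0, 0.999, 0.039, -0.0]
wrist_force: [0.7, -2.2, 0.5]
gripper_width: 0.0604
t 6.35 tool bay [-0.0007  0.0721] z 0.0143 -y axis yaw vs bay deg -0.0 w 0.0604 F [ 0.7 -2.2  0.5]
(448.0, 283.5) 45.83949279785156 [0.0043 0.2167]
```

```bash
python3 -m inch '[[[0,0,0],[0,-0.012,0],0.277],[[0,0,0],[0,-0.015,0],0.277],[[0,0,0],[0,-0.016,0],0.277],[[0,0,0],[0,-0.016,0],0.277],[[0,0,0],[0,-0.016,0],0.277],[[0,0,0],[0,-0.013,0],0.277],[[0,0,0],[0,-0.01,0],0.277],[[0,0,0],[0,-0.008,0],0.277],[[0,0,0],[0,-0.006,0],0.277],[[0,0,0],[0,-0.005,0],0.277],[[0,0,0],[0,-0.004,0],0.277],[[0,0,0],[0,-0.002,0],0.277]]'
python3 - <<'E'
from h import *;where()
img=imaging.snapshot('scene');cv2.imwrite('pics/a4.png',img[160:340,300:512][:,:,::-1].repeat(3,0).repeat(3,1))
E
```

```text
time_s: 7.4
ee_pos: [0.5243, 0.3429, 0.0143]
tool_rot: [0.0, 0.999, 0.039, -0.0]
wrist_force: [0.2, -1.0, 1.0]
gripper_width: 0.06
t 7.4 tool bay [-0.0004  0.1945] z 0.0143 -y axis yaw vs bay deg 0.0 w 0.06 F [ 0.2 -1.   1. ]
```

View pics/a4.png

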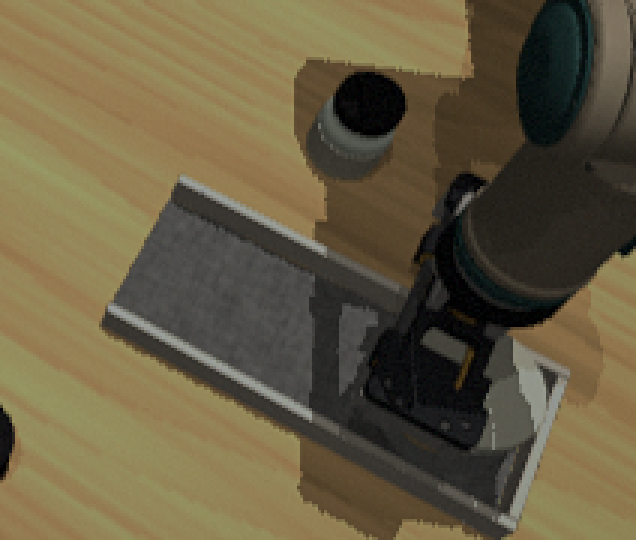

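The tub (500,395 in the crop) stands near the back rail and the jar hasn't moved. I'll retreat, rise and go round behind the spool.

```bash
python3 -m inch '[[[0,0,0],[0,0.02,0],0.277],[[0,0,0],[0,0.03,-0.01],0.277],[[0,0,0],[0,0.03,-0.035],0.277],[[0,0,0],[0,0.03,-0.035],0.277],[[0,0,0],[0.01,0.035,-0.01],0.277],[[0,0,0],[0.02,0.035,0],0.277],[[0,0,0],[0.02,0.035,0],0.277],[[0,0,0],[0.02,0.035,0],0.277],[[0,0,0],[0.02,0.035,0],0.277],[[0,0,0],[0.02,0.035,0],0.277],[[0,0,0],[0.02,0.035,0],0.277],[[0,0,0],[0.02,0.035,0],0.277]]'
python3 -m inch '[[[0,0,0],[0.02,0.035,0],0.277],[[0,0,0],[0,0.035,0],0.277],[[0,0,0],[0,0.01,0],0.277],[[0,0,-0.125],[0,0,0],0.277],[[0,0,-0.125],[0,0,0],0.277],[[0,0,-0.125],[0,0,0],0.277],[[0,0,-0.125],[0,0,0.01],0.277],[[0,0,-0.125],[0,0,0.02],0.277],[[0,0,-0.125],[0,0,0.02],0.277],[[0,0,-0.125],[0,0,0.02],0.277],[[0,0,0],[0,0,0.015],0.277],[[0,0,0],[0,0,0.004],0.277]]'
python3 - <<'E'
from h import *;where();look([('tub','white',(60,172,110,220),.068),('spool','black',(220,115,275,170),.05)],'a5.png')
E
```

```text
time_s: 8.45
ee_pos: [0.7053, -0.0303, 0.098]
tool_rot: [-0.0, 0.999, 0.039, 0.0]
wrist_force: [-1.1, 1.0, 0.2]
gripper_width: 0.0601
time_s: 9.45
ee_pos: [0.7281, -0.1055, 0.0057]
tool_rot: [-0.002, 0.888, 0.459, -0.002]
wrist_force: [-0.9, -0.2, -0.1]
gripper_width: 0.0603
t 9.45 tool bay [ 0.1676 -0.2685] z 0.0057 -y axis yaw vs bay deg 50.1 w 0.0603 F [-0.9 -0.2 -0.1]
tub px [ 72.5 200. ] diam 0.1178 bay [-0.0126  0.2433]
spool px [259.  122.6] diam 0.09 bay [ 0.1616 -0.2529]
```

View pics/a5.png

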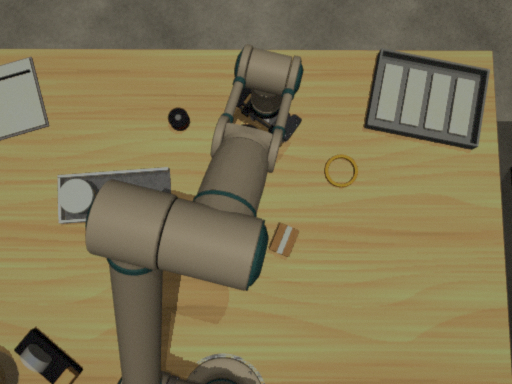

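```bash
python3 -m inch '[[[0,0,0],[0.007,-0.01,-0.006],0.277],[[0,0,0],[0,-0.014,0],0.277],[[0,0,0],[0,-0.012,0],0.277],[[0,0,0],[0,-0.01,0],0.277],[[0,0,0],[0,-0.016,0],0.277],[[0,0,0],[0,-0.02,0],0.277],[[0,0,0],[0,-0.02,0],0.277],[[0,0,0],[0,-0.02,0],0.277],[[0,0,0],[0,-0.02,0],0.277],[[0,0,0],[0,-0.018,0],0.277],[[0,0,0],[0,-0.014,0],0.277],[[0,0,0],[0,-0.008,0],0.277]]'
python3 -c "from h import *;where()"
```

```text
time_s: 10.5
ee_pos: [0.5867, 0.0052, 0.0171]
tool_rot: [0.001, 0.888, 0.459, 0.002]
wrist_force: [1.8, -2.3, 2.4]
gripper_width: 0.06
t 10.5 tool bay [ 0.0353 -0.147 ] z 0.0171 -y axis yaw vs bay deg 50.2 w 0.06 F [ 1.8 -2.3  2.4]
```

```bash
python3 -m inch '[[[0,0,0],[0,0.03,0],0.277],[[0,0,0],[0,0.04,0],0.277],[[0,0,0.125],[0,0,0],0.277],[[0,0,0.125],[0,0,0],0.277],[[0,0,0.125],[0,0,0],0.277],[[0,0,0.125],[0,0,0],0.277],[[0,0,0.125],[0,0,0],0.277],[[0,0,0.125],[0,0,0],0.277],[[0,0,0.125],[0,0.008,0],0.277],[[0,0,0],[-0.028,0,0],0.277],[[0,0,0],[-0.028,0,0],0.277],[[0,0,0],[-0.029,0,0],0.277]]'
python3 - <<'E'
from h import *;where()
img=imaging.snapshot('scene');cv2.imwrite('pics/a6.png',img[100:340,192:512][:,:,::-1].repeat(2,0).repeat(2,1))
E
```

```text
time_s: 11.5
ee_pos: [0.5597, -0.0506, 0.0153]
tool_rot: [0.0, 0.999, 0.039, 0.001]
wrist_force: [-0.5, -0.2, 1.1]
gripper_width: 0.06
t 11.5 tool bay [ 0.004  -0.2005] z 0.0153 -y axis yaw vs bay deg 0.0 w 0.06 F [-0.5 -0.2  1.1]
```

View pics/a6.png

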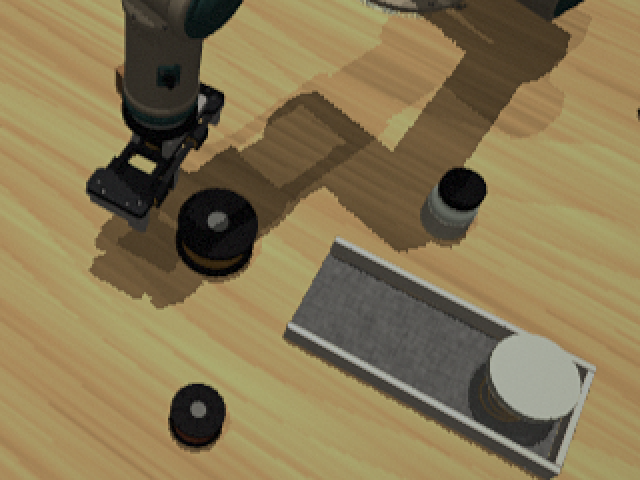

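```bash
python3 -c "
from h import *
print('tub',bay(ray('scene',(459.5,287.5),.068)),'spool',bay(ray('scene',(300.5,210.5),.05)))"
```

```text
tub [0.0003 0.2391] spool [ 0.0018 -0.1173]
```

In the crop the tub lid is at (535,375) and the spool top at (217,221). That puts both on the centre line, the tub at y=239 mm, so I'll push the spool in.

```bash
python3 -m inch '[[[0,0,0],[-0.003,-0.014,0],0.277],[[0,0,0],[0,-0.014,0],0.277],[[0,0,0],[0,-0.012,0],0.277],[[0,0,0],[0,-0.016,0],0.277],[[0,0,0],[0,-0.018,0],0.277],[[0,0,0],[0,-0.018,0],0.277],[[0,0,0],[0,-0.018,0],0.277],[[0,0,0],[0,-0.018,0],0.277],[[0,0,0],[0,-0.018,0],0.277],[[0,0,0],[0,-0.018,0],0.277],[[0,0,0],[0,-0.018,0],0.277],[[0,0,0],[0,-0.018,0],0.277]]'
python3 -m inch '[[[0,0,0],[0,-0.016,0],0.277],[[0,0,0],[0,-0.016,0],0.277],[[0,0,0],[0,-0.016,0],0.277],[[0,0,0],[0,-0.014,0],0.277],[[0,0,0],[0,-0.012,0],0.277],[[0,0,0],[0,-0.01,0],0.277],[[0,0,0],[0,-0.008,0],0.277],[[0,0,0],[0,-0.006,0],0.277],[[0,0,0],[0,-0.004,0],0.277],[[0,0,0],[0,-0.003,0],0.277],[[0,0,0],[0,-0.002,0],0.277],[[0,0,0],[0,0,0],0.277]]'
python3 -c "from h import *;where()"
```

```text
time_s: 12.55
ee_pos: [0.5428, 0.1502, 0.0153]
tool_rot: [0.001, 0.999, 0.041, 0.001]
wrist_force: [0.1, -2.5, 2.4]
gripper_width: 0.06
time_s: 13.55
ee_pos: [0.5329, 0.2547, 0.0147]
tool_rot: [0.0, 0.999, 0.039, -0.0]
wrist_force: [-0.7, -4.2, 3.8]
gripper_width: 0.06
t 13.55 tool bay [0.0012 0.1059] z 0.0147 -y axis yaw vs bay deg 0.0 w 0.06 F [-0.7 -4.2  3.8]
```

```bash
python3 -m inch '[[[0,0,0],[0,0.02,0],0.277],[[0,0,0],[0,0.036,0],0.277],[[0,0,0],[0,0.036,-0.02],0.277],[[0,0,0],[0,0.036,-0.02],0.277],[[0,0,0],[0,0.036,-0.02],0.277],[[0,0,0],[0.003,0.036,0],0.277],[[0,0,0],[0.003,0.036,0],0.277],[[0,0,0],[0.003,0.036,0],0.277],[[0,0,0],[0.003,0.036,0],0.277],[[0,0,0],[0.003,0.036,0],0.277],[[0,0,0],[0.003,0.036,0],0.277],[[0,0,0],[0.003,0.036,0],0.277]]'
python3 -m inch '[[[0,0,0],[0,0.036,0],0.277],[[0,0,0],[0,0.036,0],0.277],[[0,0,0],[0,0.036,0],0.277],[[0,0,0],[0,0.036,0],0.277],[[0,0,0],[0,0.036,0],0.277],[[0,0,0],[0,0.036,0],0.277],[[0,0,0],[0,0.014,0],0.277],[[0,0,0],[0,0,0.03],0.277],[[0,0,0],[0,0,0.03],0.277],[[0,0,0],[0,0,0.008],0.277],[[0,0,0],[0,0,0],0.277]]'
python3 - <<'E'
from h import *;where();look([('bangle','brass',(300,145,368,195),.014)])
img=imaging.snapshot('scene');cv2.imwrite('pics/a7.png',img[100:340,112:512][:,:,::-1].repeat(2,0).repeat(2,1))
E
```

```text
time_s: 14.55
ee_pos: [0.5868, -0.1588, 0.0742]
tool_rot: [-0.001, 0.999, 0.039, 0.0]
wrist_force: [1.5, 0.3, 0.3]
gripper_width: 0.0603
time_s: 15.47
ee_pos: [0.6028, -0.3845, 0.003]
tool_rot: [-0.003, 0.999, 0.039, -0.003]
wrist_force: [-0.0, 0.3, -0.3]
gripper_width: 0.0601
t 15.47 tool bay [ 0.0207 -0.5368] z 0.003 -y axis yaw vs bay deg -0.0 w 0.0601 F [-0.   0.3 -0.3]
bangle px [340.9 170.1] diam 0.0892 bay [ 0.0236 -0.4656]
```

View pics/a7.png

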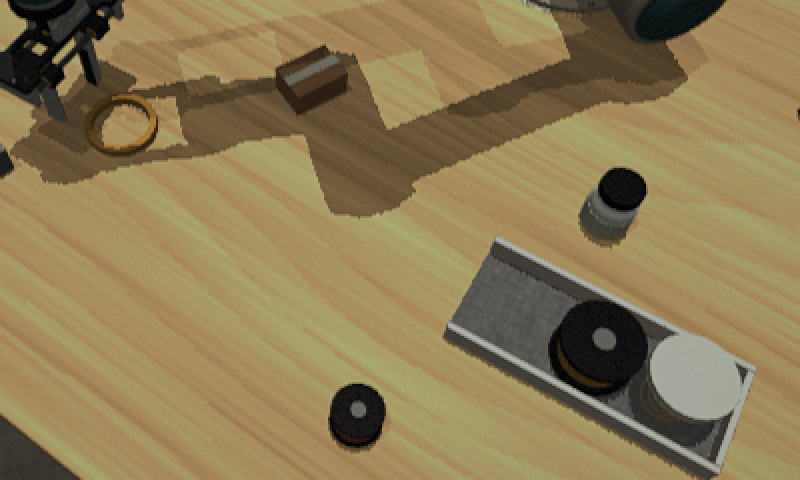

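The tub and spool stand in line in the bay (crop (695,378) and (604,339)), and the fingers are behind the bangle. I'll push the bangle in.

```bash
python3 -m inch '[[[0,0,0],[0.003,-0.01,0],0.277],[[0,0,0],[0,-0.01,0],0.277],[[0,0,0],[0,-0.01,0],0.277],[[0,0,0],[0,-0.01,0],0.277],[[0,0,0],[-0.003,-0.015,0],0.277],[[0,0,0],[-0.003,-0.015,0],0.277],[[0,0,0],[-0.003,-0.015,0],0.277],[[0,0,0],[-0.003,-0.015,0],0.277],[[0,0,0],[-0.003,-0.015,0],0.277],[[0,0,0],[-0.003,-0.015,0],0.277],[[0,0,0],[-0.003,-0.015,0],0.277],[[0,0,0],[-0.003,-0.015,0],0.277]]'
python3 - <<'E'
from h import *;where()
img=imaging.snapshot('scene');c=shape(img,masks(img)['brass'],(140,100,330,260));print(cv2.contourArea(c),cv2.boundingRect(c));p=cv2.fitEllipse(c);print(p,bay(ray('scene',p[0],.007)))
cv2.imwrite('pics/a8.png',img[100:300,112:372][:,:,::-1].repeat(2,0).repeat(2,1))
E
```

```text
time_s: 16.57
ee_pos: [0.5719, -0.2289, 0.0077]
tool_rot: [0.001, 0.999, 0.04, 0.001]
wrist_force: [1.0, -4.0, 3.2]
gripper_width: 0.0598
t 16.57 tool bay [ 0.0021 -0.3793] z 0.0077 -y axis yaw vs bay deg 0.0 w 0.0598 F [ 1.  -4.   3.2]
818.0 (202, 163, 36, 30)
((219.74349975585938, 177.5213165283203), (29.415571212768555, 35.56268310546875), 85.61812591552734) [ 0.0006 -0.3373]
```

View pics/a8.png

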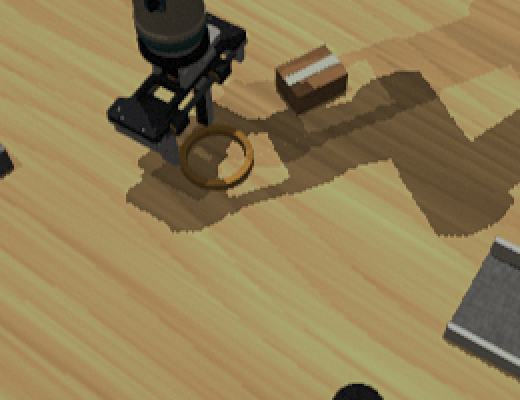

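The bangle is in the fork at (0.6, −337) mm, which matches the expected offset. I'll continue.

```bash
python3 -m inch '[[[0,0,0],[-0.001,-0.015,0.002],0.277],[[0,0,0],[0,-0.018,0],0.277],[[0,0,0],[0,-0.018,0],0.277],[[0,0,0],[0,-0.018,0],0.277],[[0,0,0],[0,-0.018,0],0.277],[[0,0,0],[0,-0.018,0],0.277],[[0,0,0],[0,-0.018,0],0.277],[[0,0,0],[0,-0.018,0],0.277],[[0,0,0],[0,-0.018,0],0.277],[[0,0,0],[0,-0.018,0],0.277],[[0,0,0],[0,-0.018,0],0.277],[[0,0,0],[0,-0.015,0],0.277]]'
python3 - <<'E'
from h import *;where()
img=imaging.snapshot('scene');c=shape(img,masks(img)['brass'],(240,160,400,290));p=cv2.fitEllipse(c);print(p,bay(ray('scene',p[0],.007)))
E
```

```text
time_s: 17.62
ee_pos: [0.5537, -0.0198, 0.0051]
tool_rot: [0.001, 0.999, 0.04, 0.0]
wrist_force: [1.3, -4.8, 4.6]
gripper_width: 0.0601
t 17.62 tool bay [ 0.0004 -0.1694] z 0.0051 -y axis yaw vs bay deg 0.1 w 0.0601 F [ 1.3 -4.8  4.6]
((296.11260986328125, 216.8833770751953), (31.13739585876465, 34.65666198730469), 101.38568878173828) [-0.0012 -0.1259]
```

```bash
python3 -m inch '[[[0,0,0],[0,-0.018,0],0.277],[[0,0,0],[0,-0.018,0],0.277],[[0,0,0],[0,-0.018,0],0.277],[[0,0,0],[0,-0.018,0],0.277],[[0,0,0],[0,-0.018,0],0.277],[[0,0,0],[0,-0.018,0],0.277],[[0,0,0],[0,-0.018,0],0.277],[[0,0,0],[0,-0.018,0],0.277],[[0,0,0],[0,-0.016,0],0.277],[[0,0,0],[0,-0.012,0],0.277],[[0,0,0],[0,-0.008,0],0.277],[[0,0,0],[0,-0.005,0],0.277]]'
python3 -c "from h import *;where()"
python3 -m inch '[[[0,0,0],[0,0,0],0.277],[[0,0,0],[0,0.015,0],0.277],[[0,0,0],[0,0.03,0],0.277],[[0,0,0],[0,0.036,-0.02],0.277],[[0,0,0],[0,0.036,-0.03],0.277],[[0,0,0],[0,0.036,-0.03],0.277],[[0,0,0],[0,0.036,-0.03],0.277],[[0,0,0],[0,0.036,0],0.277],[[0,0,0],[0,0.036,0],0.277],[[0,0,0],[0,0.036,0],0.277],[[0,0,0],[0,0.036,0],0.277],[[0,0,0],[0,0.02,0],0.277]]'
python3 - <<'E'
from h import *;where()
img=imaging.snapshot('scene');c=shape(img,masks(img)['brass'],(330,210,400,290));p=cv2.fitEllipse(c);print(p,bay(ray('scene',p[0],.007)))
cv2.imwrite('pics/a9.png',img[140:320,300:512][:,:,::-1].repeat(3,0).repeat(3,1))
E
```

```text
time_s: 18.67
ee_pos: [0.5381, 0.1648, 0.0043]
tool_rot: [0.0, 0.999, 0.04, -0.001]
wrist_force: [0.1, -3.2, 2.8]
gripper_width: 0.0601
t 18.67 tool bay [-0.0007  0.0159] z 0.0043 -y axis yaw vs bay deg 0.1 w 0.0601 F [ 0.1 -3.2  2.8]
time_s: 19.67
ee_pos: [0.5659, -0.1795, 0.1043]
tool_rot: [0.0, 0.999, 0.038, 0.0]
wrist_force: [0.4, 0.9, 0.4]
gripper_width: 0.0599
t 19.67 tool bay [-0.     -0.3295] z 0.1043 -y axis yaw vs bay deg -0.2 w 0.0599 F [0.4 0.9 0.4]
((370.08123779296875, 255.7997589111328), (34.90507888793945, 41.0657844543457), 118.90430450439453) [-0.0011  0.0604]
```

View pics/a9.png

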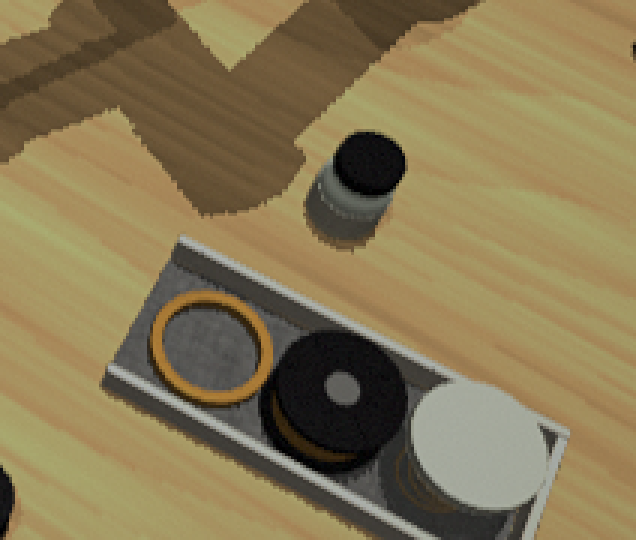

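The bangle (212,347), spool (342,388) and tub (480,446) stand one behind the other inside the bay. One last check with numbers before handing in.

```bash
python3 - <<'E'
from h import *
from rig import workorder
print('tub',bay(ray('scene',(460,288.7),.068)),'spool',bay(ray('scene',(414,269.3),.05)))
look([('reel','black',(160,100,200,140),.04),('jar','black',(115,240,150,272),.08),('bangle','brass',(125,160,180,225),.007)])
i0=cv2.imread('pics/a5.png');i1=imaging.snapshot('top')[:,:,::-1];print('carton diff',cv2.absdiff(i0,i1.copy())[220:260,268:300].mean().round(1))
where();print(workorder.finish_job())
E
```

```text
tub [0.0022 0.2407] spool [0.0015 0.1498]
reel px [178.5 119. ] diam 0.0616 bay [ 0.1903 -0.0373]
jar px [131.2 256.2] diam 0.0505 bay [-0.1674  0.0943]
bangle px [148.5 193. ] diam 0.0911 bay [-0.0003  0.0593]
carton diff 24.6
t 19.82 tool bay [-2.000e-04 -3.269e-01] z 0.104 -y axis yaw vs bay deg -0.2 w 0.0599 F [-0.8  0.5 -1.3]
the job is handed in; nothing more can be done
None
```

The tub, spool and bangle are in the bay in the right order, and I handed the job in at 19.8 s of the 72 s allowed. I pushed each one along the counter with the two fingers held 60 mm apart as a fork. Nothing was gripped or lifted, and none showed any tipping in the pictures.

My last measurements, in the bay's frame:

| Object | In from mouth (mm) | Allowed (mm) | Off centre line (mm) |
|---|---|---|---|
| Tub | 241 | 205–250 | 2 |
| Spool | 150 | 120–170 | 1.5 |
| Bangle | 59–60 (both cameras agree) | 41–85 | about 1 |

- **Reel and jar:** both are within about 1–2 mm of where they started.
- **Carton:** my final image comparison, against a mid-task picture, gave a high difference (24.6 mean grey levels). I think this is the arm's changed shadow or cover over it, but I did not measure the carton's final position. In the side views it looked unmoved, and I planned every path to stay well clear of it.
- **Robot at hand-in:** it was touching nothing, with the fingertips about 0.10 m above the counter.

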